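Open the glaze cupboard past its child-safety latch

ROBOT

A 6-joint arm with a two-finger parallel gripper is mounted at the origin on the work surface. World frame = base frame: x ahead of the robot, y to its left, z up, the work surface at z = 0. Lengths are in m, angles in degrees, forces in N, time in s.
With the tool pointing down it reaches from about 0.3 to 0.775 m from the base axis. Payload 14.6 kg.
Tool frame: the origin (TCP) lies between the finger pads; the fingertips stand 25 mm ahead of it and the grasp point (between the pads) lies 6 mm ahead of it; z points along the fingers, y is the line along which they close (so a half turn about z gives the same grasp; the last joint's range is limited). The gripper opens to 94 mm and grips with 3 to 60 N. Pads are 16 mm wide; open, the fingers measure 119 mm over their backs; the gripper's body (75 mm by 177 mm) begins 78 mm behind the grasp point.
Start: joints at [-77.269, 17.183, 87.147, -0, 75.671, -3.816], TCP at [0.157, -0.527, 0.23] pointing down, gripper open.
Joint ranges: [-173.82, 173.82], [-45.26, 126.66], [13.44, 144.39], [-59.66, 239.66], [0, 175.72], [-146.38, 146.38]. Speed limits (degrees/s): [127.2, 127.2, 147.25, 180, 180, 180].

INTERFACE

Orientations are given as [roll, pitch, yaw] about the fixed x, y, z axes, in that order (R = Rz(yaw) Ry(pitch) Rx(roll)).
In Python, from rig import r gives the robot as it stands.
- The arm moves only by the shell command python3 -m creep 'ROWS' [OPENING]. ROWS is a JSON object of lists of equal length, an entry for each row: "translation": the shift along the world's x, y, z in mm, a list of three; "yaw": the turn about the world's z in rad. In form: {"translation": [[x, y, z], ...], "yaw": [yaw, ...]}. A call has 1 to 8 rows; each row shifts and turns the commanded pose from where the row before left it; what a row does not reach is not made up. A row lasts 1/10 s, in which the tool goes at most 50 mm and 8.59 degrees, less where a joint would pass 70% of its speed; a pose out of reach is approached as far as the arm can. A call is refused whole if a number of a shift passes 50 or a number of a turn 0.15, either way. A call with a gripper value outside its range is refused whole. OPENING is the closure, from -1 (fully open) to 1 (shut), set as the call begins (- or left out, the last holds). The fingers move at their own pace and stop on an object; the grip force is fixed at half the most. Time passes only in rows, so rows that do not move let the fingers close. It gives the time, the measured TCP pose, the force, the opening and the grip force at its end, in the units of the state.
- r.get_obs(): the state, without advancing time (a new reading comes with each control period).
- r.read_camera(name): name is "scene" or "top" or "wrist"; returns a dict with "pixels" (384x512x3 uint8, red, green, blue), "fovy" (degrees; the focal length in pixels is half the picture's height over the tangent of half this angle, whatever the lens; pixels are square), "cx", "cy" (the principal point, pixels), "rvec" (rotation vector, rad) and "tvec" (3), from world to camera coordinates, as OpenCV has them. Camera axes: x right, y down, z forward; pixel columns grow to the right and rows downward; lengths in m; the calibration is good to about 2 mm. A picture is of the moment at which its call begins. There is no depth.
- r.job_done(): hands the job in; it is judged then, once.
The state is a dict: "time_s": time; "q": joint angles; "qvel": joint speeds; "joint_torque": joint torques, N m; "ee_pos": TCP position; "tool_rot": TCP orientation; "ft_force": force on the tool from outside, world axes, zero at the start; "moment": the same for the moment, N m; "grip_width": opening from 0.0 (shut) to 1.0 (fully open); "grasp_force": force on a finger pad.
Only numpy, scipy, OpenCV 4.12 (cv2) and the standard library are available. Lean on these libraries where they do the work, as an engineer would, in place of code of your own. Each camera call takes 0.05 s, during which the arm holds its last target. There are 200 camera calls.

TASK

Open the small pine glaze cupboard so that the pots inside can be reached: its door can be drawn ajar by the handle until the child-safety latch holds it; then press the latch's sprung hook down through the gap behind the top of the door and swing the door to at least 60 degrees. Go by feel and be gentle with the nylon hook, which breaks above about 20 N whether pressed or pulled; leave the door standing open and the pottery around it where it is.

Things in the scene. Friction and masses are not known exactly. Their poses are not given: they have to be found in the camera images.
- base: pine plinth frame fixed on the bench, 220 x 228 mm, 18 high, carrying the small pine glaze cupboard; origin under its centre, z up. The cupboard (270 mm wide along this y, 260 deep along x, 260 high; front towards this -x, 130 mm from the origin) stands over it on levelling screws 2 to 24 mm above it: how much differs each time and no pose shows it.
- door (a joint): opening angle of the cupboard's door, rad: 0 shut, grows as it opens towards the base's -x (clockwise seen from above), stop 1.75. Hinged on the left (+y) edge; 266 mm wide, 18 thick, covers the front, upper edge flush with the cupboard's top. The hinge drags lightly (0.15 N m): the door stays where it is left. Starts at 0 to 0.03.
- hinge_mark (a point): point fixed to the base, axes as the base: on the vertical hinge line, which lies in the plane of the door's back face, at the nominal height of the cupboard's top. True heights of the cupboard, door, handle and hook are all alike up to 11 mm above or below nominal.
- handle_mark (a point): point fixed to the base: where the upper end of the handle is with the door shut, nominal height. The handle is an upright dark steel bar on the door's front, 10 mm thick, 100 mm long, its axis 35 mm clear of the front (53 mm from the door's back), 237 mm from the hinge line, upper end 14 mm below the door's top.
- hook_mark (a point): on the base: where, door shut, the hook's upper face meets the plane of the door's back, nominal height (25 mm below the top), 208 mm from the hinge line. The white nylon hook is a level bar 14 mm wide, 10 high, 62 long square to the door's back, with an upturned 11 mm tooth at its end. It moves only up and down, on a sprung arm along the door's back from a plate 118 mm from the hinge line, 15 mm thick.
- strike_mark (a point): point fixed to the base: front edge of the cupboard's top above the strike, nominal height. The tooth catches on the strike's lip when the door is 0.15 to 0.22 rad open (33 to 43 mm at the hook). To pass, the hook goes 8 to 9 mm down from rest (3 N to start it, 10 N there; firm stop at 10.5 mm, 11.5 N) and stays down while the door moves on 20 mm, else it holds. Over 20 N on it, from hand or strike, breaks it.
- tumbler_a: unfired cream tumbler, 88 mm wide, 115 high, on the table right of the cupboard; origin under its centre
- tumbler_b: like tumbler_a
- tumbler_c: small grey tumbler, 72 mm wide, 85 high, near tumbler_a; origin under its centre
- jar: closed cream glaze jar, 72 mm wide, 100 high, on the table left of the cupboard; origin under its centre
- bowl: unfired cream bowl, 140 mm wide, 62 high, on the table to the right; origin under its centre

How it is judged (in metres and radians):
On the way, in this order (a step that is already met when the one before it is completed fails the run):
1. the door is drawn ajar (value of joint door above 0.13 rad), for 0.2 s.
2. the hook is pressed down and the door is past the strike (value of joint door above 0.35 rad), for 0.2 s.
At the end, for the whole second after the job is handed in: the door stands open by at least 60 degrees (1.047 rad), at rest (value of joint door above 1.047 rad and velocity of joint door between -0.05 and 0.05 rad/s); the robot touches nothing.
It fails at once if more than 20 N on the latch's hook, by hand or strike (contact force between any of hook_c1, hook_c2, hook_c3, hook_c4, hook_c5 and anything else above 20 N).
It fails at once if a pot beside the cupboard is moved by more than 20 mm (distance of any of bowl, tumbler_a, tumbler_b, tumbler_c, jar from where it was at the start of the episode above 0.02 m).
It also fails if it takes over 69 s, if anything falls off the work surface, if the arm or the gripper's body presses on something with over 40 N, if the wrist force passes 120 N, or if a joint passes its speed limit or range.

## Working session

There is one attempt and no reset: what is moved stays moved. The work goes in short steps, Python scripts to look and compute and a shell command to move; the robot and the scene stay as the last step left them, time stands still between calls to the robot, and variables do not carry over. Pictures are saved under pics/ and viewed, at most 13 in all, crops included, and the job is handed in when it is done.

```bash
mkdir -p pics; ls; python3 - <<'E'
from rig import r
import cv2
o=r.get_obs();print(o)
for n in("scene","top"):
    c=r.read_camera(n);print(n,c["fovy"],c["cx"],c["cy"],c["rvec"],c["tvec"])
    cv2.imwrite(f"pics/{n}0.png",cv2.resize(c["pixels"][:,:,::-1],(800,600),interpolation=cv2.INTER_CUBIC))
E
```

```text
pics
{'time_s': 0.0, 'q': array([-7.72715092e+01,  1.72158897e+01,  8.71808147e+01, -9.90935898e-04,
        7.56695413e+01, -3.81413332e+00]), 'qvel': array([ 0.08649399, -0.02808994, -0.08369227, -0.04991825, -0.07434613,
        0.01478971]), 'joint_torque': array([-8.33389549e-04, -5.31804299e+01, -3.52742743e+01,  7.08388863e-02,
        2.43695697e-02, -7.44516274e-05]), 'ee_pos': array([ 0.15655837, -0.52700228,  0.22988001]), 'tool_rot': array([-1.79933837e+02, -3.44897100e-03,  1.65428680e+01]), 'ft_force': array([ 0.16090952,  0.10333601, -0.72084602]), 'moment': array([-0.0464072 , -0.02225104,  0.0261479 ]), 'grasp_force': 0.0, 'grip_width': 0.9985696935182247}
scene 51.43594449214418 256.71390932227933 191.24866874294636 [ 2.67166386  0.96152679 -0.14970352] [-0.42920686 -0.32470799  1.43677769]
top 53.03365857745059 260.3769744632999 194.43673359295468 [ 2.19938072 -2.170391    0.04775123] [-0.03591841  0.57959836  1.07874589]
```

View pics/scene0.png

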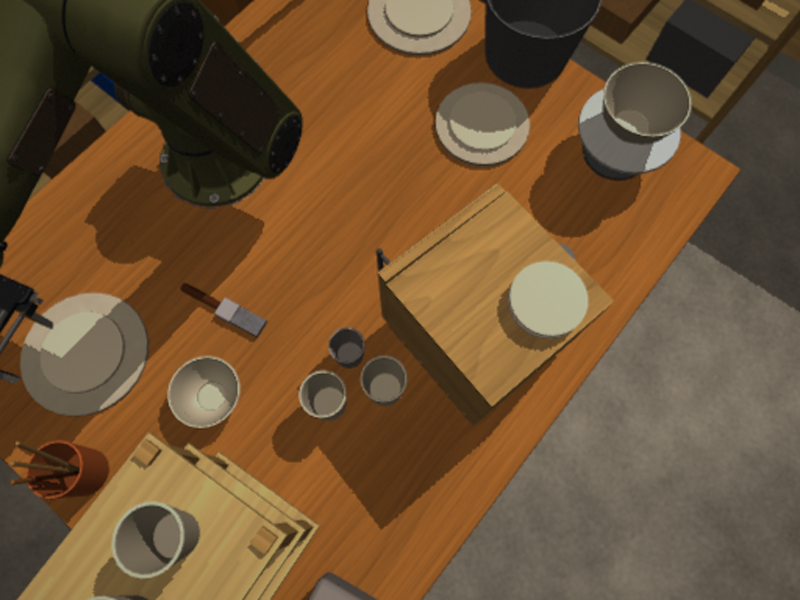

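View pics/top0.png

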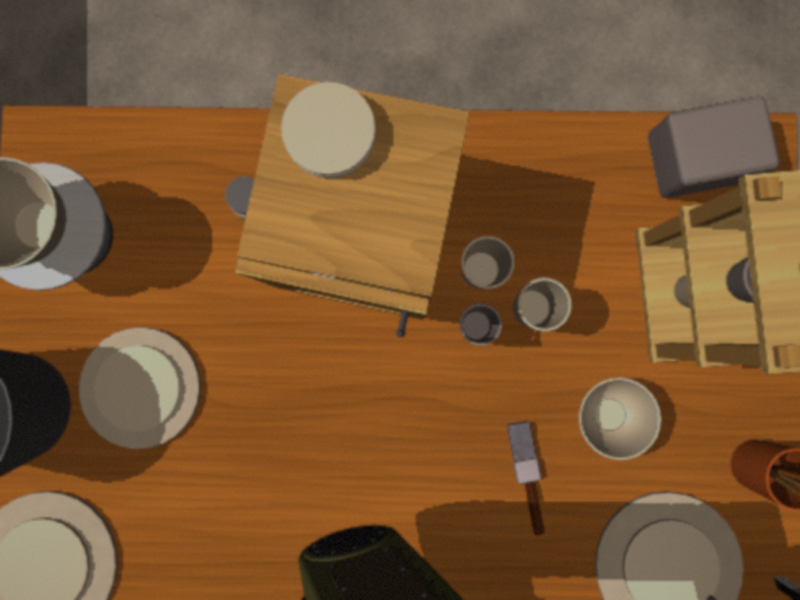

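Both views show the cupboard with its front facing the robot. In the top view its corners are at about (281,75), (469,111), (425,314) and (236,271), and the handle is near (405,315). The tumblers stand close to the right of the door. I'll fit the pose from both views.

```bash
cat > h.py <<'E'
import numpy as np, cv2
from rig import r
def cam(c):
    f=192/np.tan(np.radians(c["fovy"])/2)
    return np.array([[f,0,c["cx"]],[0,f,c["cy"]],[0,0,1]]),np.array(c["rvec"],float),np.array(c["tvec"],float)
def proj(c,P):
    K,rv,t=cam(c); return cv2.projectPoints(np.array(P,float).reshape(-1,3),rv,t,K,None)[0].reshape(-1,2)
def onplane(c,uv,z):
    K,rv,t=cam(c);R=cv2.Rodrigues(rv)[0];o=-R.T@t
    d=R.T@np.linalg.inv(K)@np.array([*uv,1.]);return o+d*(z-o[2])/d[2]
E
python3 - <<'E'
from h import *
from scipy.optimize import least_squares
ct,cs=r.read_camera("top"),r.read_camera("scene")
L=np.array([[-.148,.133,0],[-.148,-.133,0],[.13,.135,0],[.13,-.135,0]])
s=1.5625
T=np.array([[236,272],[425,315],[281,75],[469,111]])/s
S=np.array([[498,185],[380,277],[611,299],[489,406]])/s
def W(p,L):
    c,n=np.cos(p[2]),np.sin(p[2]);return np.c_[p[0]+c*L[:,0]-n*L[:,1],p[1]+n*L[:,0]+c*L[:,1],p[3]+L[:,2]]
f=lambda p:np.r_[(proj(ct,W(p,L))-T).ravel(),(proj(cs,W(p,L))-S).ravel()]
q=least_squares(f,[.6,0,-.2,.29],loss='soft_l1');print(q.x,np.degrees(q.x[2]),f(q.x).round(1))
p=q.x
hd=np.array([[-.183,.133-.237,-.014],[-.183,.133-.237,-.114],[-.13,.133-.208,-.025],[-.13,.133,0]])
print(W(p,hd),proj(ct,W(p,hd))*s,proj(cs,W(p,hd))*s)
for n,uv,z in(("tc",(481,313),.085),("ta",(488,255),.115),("tb",(545,300),.115),("jar",(240,197),.1)):print(n,onplane(ct,np.array(uv)/s,z))
K,rv,t=cam(ct);print(-cv2.Rodrigues(rv)[0].T@t)
E
```

```text
[ 0.72497462  0.04328378 -0.19361423  0.29760456] -11.093278149192136 [-0.5 -0.6  0.8 -2.5 -1.9  0.5 -0.1  1.9 -0.6 -0.2 -1.4 -0.9  0.7  1.8
 -0.   0.6]
[[ 0.52538362 -0.02356256  0.28360456]
 [ 0.52538362 -0.02356256  0.18360456]
 [ 0.58297313 -0.00530198  0.27260456]
 [ 0.62299375  0.19881159  0.29760456]] [[400.17774115 332.1731798 ]
 [401.80597218 332.89187433]
 [387.9041318  290.83865018]
 [238.09033908 258.27664943]] [[378.49040705 253.36953502]
 [380.21395887 273.90195754]
 [411.40689903 268.15321258]
 [504.07162596 191.94650638]]
tc [ 0.56199414 -0.15577715  0.085     ]
ta [ 0.65732139 -0.16350703  0.115     ]
tb [ 0.58355243 -0.2579963   0.115     ]
jar [0.75414738 0.25786199 0.1       ]
[ 0.5165313  -0.0444105   1.11001811]
```

```bash
python3 -m creep '{"translation":[[23,31,16],[23,31,16],[23,31,16],[23,31,16],[23,31,16],[23,31,16],[23,31,12],[23,31,2]],"yaw":[-0.06,-0.06,-0.06,-0.06,-0.06,-0.06,-0.06,-0.06]}' -1 && python3 -m creep '{"translation":[[23,32,0],[23,32,0],[23,32,0],[23,32,0],[23,32,0],[23,32,0],[23,32,0],[15,30,0]],"yaw":[0,0,0,0,0,0,0,0]}'; python3 - <<'E'
from h import *
c=r.read_camera("wrist");cv2.imwrite("pics/w1.png",c["pixels"][:,:,::-1])
o=r.get_obs();print(o["ee_pos"],o["tool_rot"],o["ft_force"],proj(c,[[.525,-.0235,.284],[.5255,-.0235,.184]]),c["tvec"])
E
```

```text
time_s: 1.0
ee_pos: [0.3414, -0.278, 0.3419]
tool_rot: [179.9, -0.1, -11.1]
ft_force: [0.7, -0.4, -0.0]
grip_width: 0.996
grasp_force: 0.0
time_s: 1.8
ee_pos: [0.5175, -0.0235, 0.34]
tool_rot: [-180.0, 0.0, -10.9]
ft_force: [-0.0, -0.3, -0.5]
grip_width: 0.999
grasp_force: 0.0
[ 0.5185356 -0.0203846  0.3397615] [-1.79938535e+02  5.29536555e-02 -1.08175284e+01] [1.49143834 2.87708825 0.82092243] [[257.91641214 201.92902167]
 [257.98244103 176.67310555]] [0.07531966 0.4481678  0.61564658]
```

View pics/w1.png

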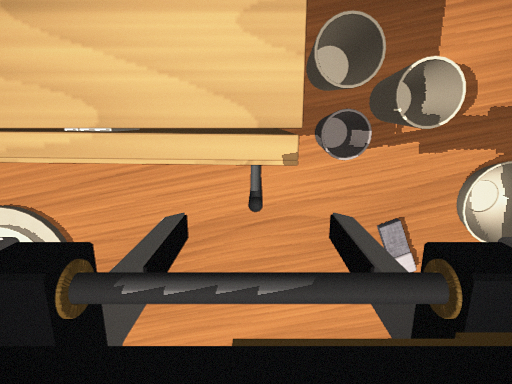

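The wrist view puts the handle's upper end at (256,203). I predicted (258,202), so the fit is good to about 1 mm. Next I'll descend and grip.

```bash
python3 -m creep '{"translation":[[6,-3,-10],[0,0,-20],[0,0,-20],[0,0,-20],[0,0,-10],[0,0,0]],"yaw":[0,0,0,0,0,0]}' && python3 -m creep '{"translation":[[0,0,0],[0,0,0],[0,0,0],[0,0,0],[0,0,0],[0,0,0],[0,0,0],[0,0,0]],"yaw":[0,0,0,0,0,0,0,0]}' 1
```

```text
time_s: 2.45
ee_pos: [0.5221, -0.029, 0.2591]
tool_rot: [180.0, 0.1, -11.0]
ft_force: [0.1, -0.8, 0.7]
grip_width: 1.0
grasp_force: 0.0
time_s: 3.25
ee_pos: [0.5226, -0.0282, 0.2604]
tool_rot: [-180.0, 0.0, -11.0]
ft_force: [0.2, -0.0, -0.2]
grip_width: 0.353
grasp_force: 0.0
```

```bash
python3 -m creep '{"translation":[[1,2,0],[0,2,0],[0,0,0],[0,0,0],[0,0,0],[0,0,0]],"yaw":[0,0,0,0,0,0]}'
```

```text
time_s: 3.85
ee_pos: [0.5241, -0.0225, 0.2604]
tool_rot: [-179.8, -0.0, -10.9]
ft_force: [5.6, 11.6, -2.1]
grip_width: 0.113
grasp_force: 30.0
```

```bash
python3 -m creep '{"translation":[[-4,1.8,0],[-4,2,0],[-4.2,2.2,0],[-4.5,2.4,0],[-4.5,2.4,0],[0,0,0],[0,0,0]],"yaw":[-0.02,-0.02,-0.02,-0.02,-0.02,0,0]}'; python3 - <<'E'
from h import *
s=1.5625
for n in("top","wrist"):
    c=r.read_camera(n);cv2.imwrite(f"pics/{n}2.png",cv2.resize(c["pixels"][130:230,130:330,::-1] if n=="top" else c["pixels"][:,:,::-1],(800,400) if n=="top" else (512,384),interpolation=cv2.INTER_CUBIC))
o=r.get_obs();print(o["ee_pos"],o["tool_rot"],o["ft_force"])
E
```

```text
time_s: 4.55
ee_pos: [0.5029, -0.0117, 0.2604]
tool_rot: [-179.8, -0.0, -16.6]
ft_force: [7.0, 13.4, -2.3]
grip_width: 0.117
grasp_force: 30.0
[ 0.50296982 -0.0117213   0.26041816] [-1.79816741e+02 -3.73749820e-02 -1.66144150e+01] [ 6.96168539 13.05759907 -3.2847017 ]
```

View pics/wrist2.png

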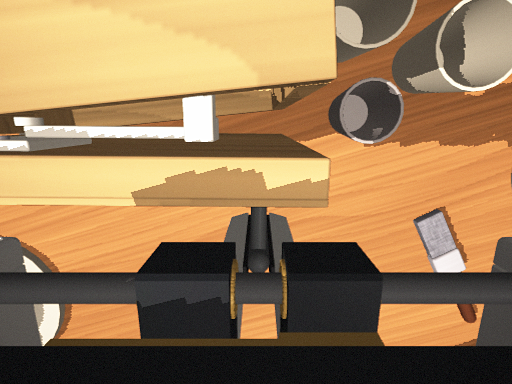

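The wrist view shows the white hook behind the door at (200,118), with the door about 0.12 rad open. I'll creep on, watching the force.

```bash
for i in 1; do python3 -m creep '{"translation":[[-1.3,0.8,0],[-1.3,0.8,0],[-1.3,0.8,0],[-1.3,0.8,0],[0,0,0]],"yaw":[-0.006,-0.006,-0.006,-0.006,0]}'; done
```

```text
time_s: 5.15
ee_pos: [0.4977, -0.0087, 0.2604]
tool_rot: [-179.8, -0.0, -18.0]
ft_force: [7.0, 12.3, -2.5]
grip_width: 0.11
grasp_force: 30.0
```

```bash
python3 -m creep '{"translation":[[-0.9,0.5,0],[-0.9,0.5,0],[0,0,0]],"yaw":[-0.004,-0.004,0]}'
```

```text
time_s: 5.45
ee_pos: [0.496, -0.0076, 0.2604]
tool_rot: [-179.8, -0.0, -18.5]
ft_force: [6.7, 12.7, -3.3]
grip_width: 0.115
grasp_force: 30.0
```

```bash
python3 -m creep '{"translation":[[-0.9,0.5,0],[-0.9,0.5,0],[0,0,0]],"yaw":[-0.004,-0.004,0]}'
```

```text
time_s: 5.75
ee_pos: [0.4943, -0.0065, 0.2604]
tool_rot: [-179.8, -0.0, -18.9]
ft_force: [8.3, 14.1, -2.9]
grip_width: 0.111
grasp_force: 30.0
```

```bash
python3 -m creep '{"translation":[[-0.9,0.5,0],[-0.9,0.5,0],[0,0,0]],"yaw":[-0.004,-0.004,0]}'
```

```text
time_s: 6.05
ee_pos: [0.4925, -0.0054, 0.2604]
tool_rot: [-179.8, -0.1, -19.4]
ft_force: [9.2, 14.5, -2.8]
grip_width: 0.113
grasp_force: 30.0
```

```bash
python3 -m creep '{"translation":[[-0.9,0.5,0],[-0.9,0.5,0],[0,0,0]],"yaw":[-0.004,-0.004,0]}'; python3 - <<'E'
from h import *
c=r.read_camera("wrist");cv2.imwrite("pics/w3.png",c["pixels"][:,:,::-1])
o=r.get_obs();print(o["ee_pos"],o["tool_rot"],o["ft_force"])
E
```

```text
time_s: 6.35
ee_pos: [0.4914, -0.0047, 0.2605]
tool_rot: [-179.8, -0.2, -19.8]
ft_force: [17.2, 11.8, -6.3]
grip_width: 0.111
grasp_force: 30.0
[ 0.49142618 -0.00473734  0.26043746] [-1.79784112e+02 -1.64597027e-01 -1.98362116e+01] [17.73860026 12.37575271 -6.47169457]
```

View pics/w3.png

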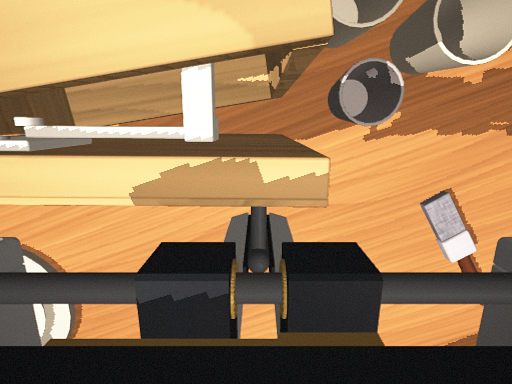

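The latch caught: about 9 N tangential, at θ≈0.16. I'll back off slightly, release, and go over to the gap.

```bash
python3 -m creep '{"translation":[[1,-0.6,0],[1,-0.6,0],[0,0,0]],"yaw":[0.004,0.004,0]}' && python3 -m creep '{"translation":[[0,0,0],[0,0,0],[0,0,0],[0,0,0],[0,0,0]],"yaw":[0,0,0,0,0]}' 0 && python3 -m creep '{"translation":[[0,0,20],[0,0,25],[0,0,25],[0,0,20],[10,0,0],[0,0,0]],"yaw":[0,0,0,0,0,0]}' && python3 -m creep '{"translation":[[20,0,0],[20,0,0],[20,0,0],[0,0,0],[0,0,0],[0,0,0],[0,0,0],[0,0,0]],"yaw":[0,0,0,0,0,0,0,0]}' 1 ; python3 - <<'E'
from h import *
c=r.read_camera("wrist");t=r.read_camera("top")
o=r.get_obs();print(o["ee_pos"],o["tool_rot"],o["ft_force"])
H=np.array([.623,.1988]);im=c["pixels"].copy()
for th,col in((.145,(255,0,0)),(.165,(0,0,255))):
    a=np.radians(-101.1)-th;u=np.array([np.cos(a),np.sin(a)]);n=np.array([-u[1],u[0]])
    P=[[*(H+l*u+d*n),z] for l,d,z in((.208,0,.273),(.208,.05,.273),(.266,0,.298),(.266,-.018,.298),(.212,.015,.273))]
    for p in proj(c,P):cv2.circle(im,tuple(int(v) for v in p),3,col,-1)
    print(th,proj(c,P).round())
cv2.imwrite("pics/w4.png",im[:,:,::-1])
E
```

```text
time_s: 6.7
ee_pos: [0.4929, -0.0057, 0.2604]
tool_rot: [-179.8, -0.1, -19.4]
ft_force: [10.1, 14.1, -5.0]
grip_width: 0.109
grasp_force: 30.0
time_s: 7.2
ee_pos: [0.492, -0.0075, 0.2605]
tool_rot: [180.0, -0.0, -19.4]
ft_force: [-0.1, 0.8, -0.2]
grip_width: 0.486
grasp_force: 0.0
time_s: 7.8
ee_pos: [0.5028, -0.0075, 0.3495]
tool_rot: [180.0, 0.0, -19.4]
ft_force: [0.7, -0.4, -1.5]
grip_width: 0.499
grasp_force: 0.0
time_s: 8.6
ee_pos: [0.5617, -0.0074, 0.3507]
tool_rot: [-180.0, -0.0, -19.4]
ft_force: [-0.6, -0.3, 0.3]
grip_width: 0.004
grasp_force: 0.0
[ 0.56183806 -0.0073933   0.35063069] [-1.79993886e+02 -1.66322629e-02 -1.94336428e+01] [0.14657628 0.79397029 0.27629619]
0.145 [[251. 215.]
 [251. 156.]
 [327. 226.]
 [325. 248.]
 [256. 198.]]
0.165 [[251. 220.]
 [252. 162.]
 [326. 232.]
 [324. 254.]
 [256. 203.]]
```

View pics/w4.png

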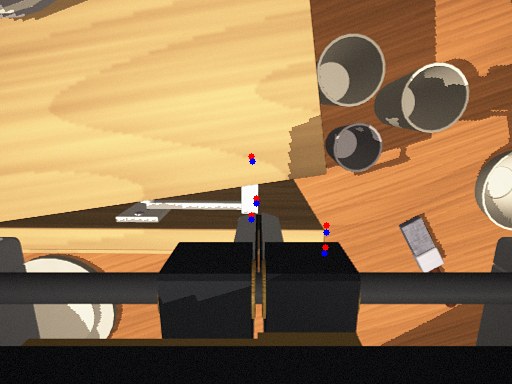

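The hook's centre is at x≈250 (predicted 251) and the door corner at (327,230), so θ≈0.157. I'll centre over the gap and lower into it.

```bash
python3 -m creep '{"translation":[[2.4,1.9,-10],[0,0,-15],[0,0,-10],[0,0,-5],[0,0,-4],[0,0,0]],"yaw":[0,0,0,0,0,0]}'
```

```text
time_s: 9.3
ee_pos: [0.5644, -0.0055, 0.3062]
tool_rot: [180.0, 0.0, -19.4]
ft_force: [0.0, 0.9, -0.3]
grip_width: 0.004
grasp_force: 0.0
```

```bash
python3 -m creep '{"translation":[[0,0,-1],[0,0,-1],[0,0,-1],[0,0,0]],"yaw":[0,0,0,0]}'
```

```text
time_s: 9.7
ee_pos: [0.5644, -0.0055, 0.3034]
tool_rot: [-180.0, -0.0, -19.4]
ft_force: [0.1, 0.6, 0.5]
grip_width: 0.002
grasp_force: 0.0
```

```bash
python3 -m creep '{"translation":[[0,0,-1],[0,0,-1],[0,0,0]],"yaw":[0,0,0]}'
```

```text
time_s: 10.0
ee_pos: [0.5644, -0.0055, 0.3013]
tool_rot: [180.0, 0.0, -19.4]
ft_force: [0.0, 0.6, 0.6]
grip_width: 0.005
grasp_force: 0.0
```

```bash
python3 -m creep '{"translation":[[0,0,-1],[0,0,-1],[0,0,0]],"yaw":[0,0,0]}'
```

```text
time_s: 10.3
ee_pos: [0.5645, -0.0056, 0.2997]
tool_rot: [180.0, -0.0, -19.4]
ft_force: [-1.1, 0.1, 3.8]
grip_width: 0.005
grasp_force: 1.8
```

```bash
python3 -m creep '{"translation":[[0,0,-1],[0,0,-1],[0,0,0]],"yaw":[0,0,0]}'
```

```text
time_s: 10.6
ee_pos: [0.5644, -0.0058, 0.2975]
tool_rot: [180.0, -0.0, -19.4]
ft_force: [-0.4, -3.2, 5.8]
grip_width: 0.008
grasp_force: 2.7
```

```bash
python3 -m creep '{"translation":[[0,0,-1],[0,0,-1],[0,0,-1],[0,0,-1],[0,0,0]],"yaw":[0,0,0,0,0]}'
```

```text
time_s: 11.1
ee_pos: [0.5645, -0.0061, 0.2939]
tool_rot: [180.0, -0.1, -19.5]
ft_force: [-2.1, -5.5, 8.3]
grip_width: 0.007
grasp_force: 4.0
```

```bash
python3 -m creep '{"translation":[[0,0,-1],[0,0,-1],[0,0,0]],"yaw":[0,0,0]}'
```

```text
time_s: 11.4
ee_pos: [0.5646, -0.0061, 0.2921]
tool_rot: [180.0, -0.1, -19.5]
ft_force: [-1.7, -5.6, 9.2]
grip_width: 0.01
grasp_force: 4.8
```

```bash
python3 -m creep '{"translation":[[0,0,-0.8],[0,0,-0.7],[0,0,0]],"yaw":[0,0,0]}'
```

```text
time_s: 11.7
ee_pos: [0.5646, -0.0062, 0.2908]
tool_rot: [180.0, -0.1, -19.5]
ft_force: [-2.5, -5.9, 9.9]
grip_width: 0.004
grasp_force: 5.4
```

```bash
python3 -m creep '{"translation":[[0,0,-0.5],[-1.4,0.5,0],[-1.4,0.5,0],[-1.4,0.5,0],[0,0,0]],"yaw":[0,0,0,0,0]}'
```

```text
time_s: 12.2
ee_pos: [0.5604, -0.0047, 0.2905]
tool_rot: [180.0, -0.1, -19.5]
ft_force: [-2.1, -5.2, 11.1]
grip_width: 0.005
grasp_force: 5.5
```

```bash
python3 -m creep '{"translation":[[-0.9,0.35,0],[-0.9,0.35,0],[-0.9,0.35,0],[0,0,0]],"yaw":[0,0,0,0]}'
```

```text
time_s: 12.6
ee_pos: [0.5578, -0.0037, 0.2905]
tool_rot: [180.0, -0.1, -19.5]
ft_force: [-1.6, -5.8, 10.6]
grip_width: 0.007
grasp_force: 5.5
```

```bash
python3 -m creep '{"translation":[[-0.9,0.35,0],[-0.9,0.35,0],[0,0,0]],"yaw":[-0.003,-0.003,0]}'
```

```text
time_s: 12.9
ee_pos: [0.556, -0.003, 0.2905]
tool_rot: [180.0, -0.1, -19.8]
ft_force: [-1.0, -5.8, 10.3]
grip_width: 0.007
grasp_force: 5.5
```

```bash
python3 -m creep '{"translation":[[-0.9,0.35,0],[-0.9,0.35,0],[0,0,0]],"yaw":[-0.004,-0.004,0]}'
```

```text
time_s: 13.2
ee_pos: [0.5541, -0.0023, 0.2905]
tool_rot: [180.0, -0.1, -20.3]
ft_force: [-1.5, -5.5, 10.1]
grip_width: 0.006
grasp_force: 5.6
```

```bash
python3 -m creep '{"translation":[[-0.9,0.35,0],[-0.9,0.35,0],[0,0,0]],"yaw":[-0.004,-0.004,0]}'
```

```text
time_s: 13.5
ee_pos: [0.5523, -0.0016, 0.2905]
tool_rot: [180.0, -0.1, -20.7]
ft_force: [-2.6, -6.8, 10.4]
grip_width: 0.005
grasp_force: 5.6
```

The finger has gone 13 mm with no resistance, so the tooth is passing the lip. I'll follow the arc, holding the hook down.

```bash
python3 -m creep '{"translation":[[-1.9,0.75,0],[-1.9,0.75,0],[-1.9,0.8,0],[0,0,0]],"yaw":[-0.009,-0.009,-0.009,0]}'
```

```text
time_s: 13.9
ee_pos: [0.5465, 0.0007, 0.2905]
tool_rot: [180.0, -0.1, -22.3]
ft_force: [-3.8, -6.0, 11.5]
grip_width: 0.007
grasp_force: 5.6
```

```bash
python3 -m creep '{"translation":[[-1.9,0.82,0],[-1.9,0.82,0],[-1.9,0.85,0],[-1.9,0.85,0],[0,0,0]],"yaw":[-0.01,-0.01,-0.01,-0.01,0]}'
```

```text
time_s: 14.4
ee_pos: [0.5388, 0.004, 0.2905]
tool_rot: [180.0, -0.1, -24.6]
ft_force: [-3.4, -7.1, 10.7]
grip_width: 0.004
grasp_force: 5.7
```

```bash
python3 -m creep '{"translation":[[-2.7,1.3,0],[-2.7,1.3,0],[-2.7,1.4,0],[-2.7,1.4,0],[0,0,0]],"yaw":[-0.014,-0.014,-0.014,-0.014,0]}'; python3 - <<'E'
from h import *
c=r.read_camera("wrist");cv2.imwrite("pics/w5.png",c["pixels"][:,:,::-1])
E
```

```text
time_s: 14.9
ee_pos: [0.5279, 0.0095, 0.2904]
tool_rot: [179.9, -0.1, -27.8]
ft_force: [-4.5, -6.6, 10.2]
grip_width: 0.005
grasp_force: 5.8
```

View pics/w5.png

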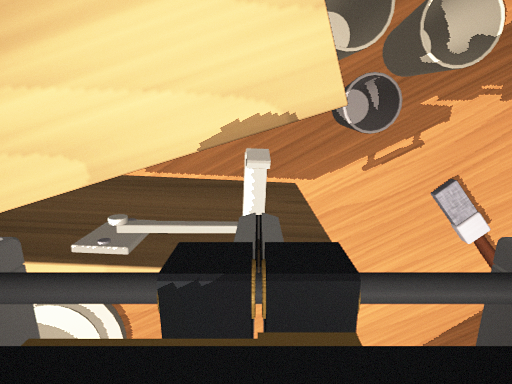

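The wrist view shows the tooth at (257,158), clear of the cupboard, so the door is past the strike. Next I'll work out the arc increments to about 1.15 rad.

```bash
python3 - <<'E'
from h import *
H=np.array([.623,.1988]);p=r.get_obs()["ee_pos"][:2]-H
a=np.arctan2(p[1],p[0])-np.cumsum([0]+[.055]*15);q=np.hypot(*p)*np.c_[np.cos(a),np.sin(a)]*1000
print(np.diff(q,axis=0).round(1).tolist(),a[0])
E
```

```text
[[-10.3, 5.5], [-9.9, 6.1], [-9.6, 6.6], [-9.2, 7.1], [-8.8, 7.6], [-8.4, 8.1], [-7.9, 8.5], [-7.4, 9.0], [-6.9, 9.4], [-6.4, 9.7], [-5.9, 10.1], [-5.3, 10.4], [-4.7, 10.6], [-4.1, 10.9], [-3.5, 11.1]] -2.0359775442977095
```

```bash
python3 -m creep '{"translation":[[-5,2.6,3],[-5.3,2.9,4],[-9.9,6.1,4],[-9.6,6.6,2],[-9.2,7.1,0],[-8.8,7.6,0],[-8.4,8.1,0],[0,0,0]],"yaw":[-0.027,-0.028,-0.055,-0.055,-0.055,-0.055,-0.055,0]}'
```

```text
time_s: 15.75
ee_pos: [0.4713, 0.0519, 0.3023]
tool_rot: [-180.0, 0.0, -46.6]
ft_force: [-0.3, -0.2, 0.4]
grip_width: 0.004
grasp_force: 0.0
```

```bash
python3 -m creep '{"translation":[[-7.9,8.5,0],[-7.4,9,0],[-6.9,9.4,0],[-6.4,9.7,0],[-5.9,10.1,0],[0,0,0]],"yaw":[-0.055,-0.055,-0.055,-0.055,-0.055,0]}' && python3 -m creep '{"translation":[[-5.3,10.4,0],[-4.7,10.6,0],[-4.1,10.9,0],[-3.5,11.1,0],[-3,11.3,0],[0,0,0],[0,0,0]],"yaw":[-0.055,-0.055,-0.055,-0.055,-0.055,0,0]}'; python3 - <<'E'
from h import *
for n in("top","wrist"):
    c=r.read_camera(n);cv2.imwrite(f"pics/{n}6.png",c["pixels"][:,:,::-1])
E
```

```text
time_s: 16.35
ee_pos: [0.4372, 0.0364, 0.3004]
tool_rot: [-178.3, 2.4, -58.4]
ft_force: [0.4, 0.8, -0.6]
grip_width: 0.006
grasp_force: 0.0
time_s: 17.05
ee_pos: [0.4067, -0.0023, 0.2911]
tool_rot: [-175.2, 6.0, -67.5]
ft_force: [0.6, 0.3, 0.1]
grip_width: 0.006
grasp_force: 0.0
```

View pics/top6.png

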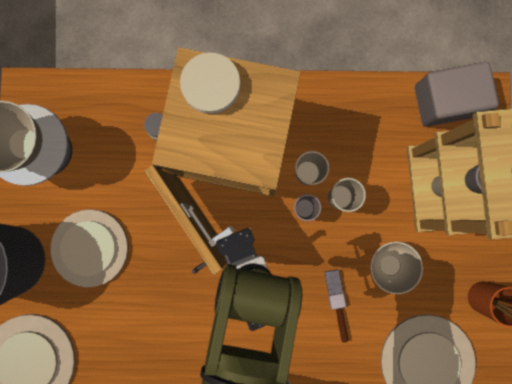

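The top view shows the door at about 0.75 rad. The hand drifted off toward (235,245) and tilted, which suggests a joint limit. I'll check the joints.

```bash
python3 - <<'E'
from rig import r
o=r.get_obs();print(o["q"].round(1),o["ee_pos"],o["tool_rot"],o["ft_force"])
E
```

```text
[-10.1  -5.2 104.    7.8  80.5 146.3] [ 0.40692552 -0.00195877  0.29112679] [-175.23278151    6.03686357  -67.3913262 ] [ 0.41358708 -0.53356831  0.65227537]
```

Joint 6 is at its limit (146.3). I'll turn the yaw back, move away from the door, and push on beyond the hook at a fixed yaw.

```bash
python3 -m creep '{"translation":[[5,-4,3],[5,-4,3],[5,-4,3],[5,-4,3],[5,-4,2],[5,-4,0],[5,0,0],[0,0,0]],"yaw":[0.1,0.1,0.12,0.12,0.12,0.12,0.12,0]}'; python3 - <<'E'
from h import *
o=r.get_obs();print(o["q"].round(1))
c=r.read_camera("wrist");cv2.imwrite("pics/w7.png",c["pixels"][:,:,::-1])
E
```

```text
time_s: 17.95
ee_pos: [0.4423, -0.0258, 0.3047]
tool_rot: [-175.2, 6.1, -21.4]
ft_force: [-0.4, 1.0, -0.2]
grip_width: 0.004
grasp_force: 0.0
[-11.3   3.   94.2   5.8  88.   99.9]
```

View pics/w7.png

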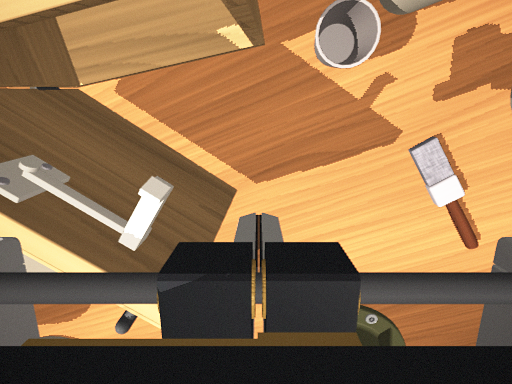

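The wrist view shows the hand just beyond the door's free edge, on its inner side, with the hook at (145,210) well clear. I'll move in against the door's back near its edge.

```bash
python3 -m creep '{"translation":[[-1.5,11,0],[-1.5,11,0],[-1.5,11,0],[-1.5,11,0],[-1.5,11,0],[-1.5,11,0],[0,0,0]],"yaw":[0,0,0,0,0,0,0]}'; python3 - <<'E'
from h import *
H=np.array([.623,.1988]);p=r.get_obs()["ee_pos"][:2]-H
a=np.arctan2(p[1],p[0])-np.cumsum([0]+[.05]*9);q=np.hypot(*p)*np.c_[np.cos(a),np.sin(a)]*1000
print(np.diff(q,axis=0).round(1).tolist(),-np.degrees(a)-101.1, np.hypot(*p))
E
```

```text
time_s: 18.7
ee_pos: [0.4325, 0.0411, 0.3051]
tool_rot: [-175.2, 6.0, -21.5]
ft_force: [1.0, -0.3, 0.2]
grip_width: 0.005
grasp_force: 0.0
[[-7.6, 9.7], [-7.1, 10.1], [-6.6, 10.4], [-6.1, 10.8], [-5.6, 11.0], [-5.0, 11.3], [-4.4, 11.5], [-3.8, 11.8], [-3.3, 11.9]] [39.27980039 42.14458937 45.00937834 47.87416732 50.73895629 53.60374527
 56.46853424 59.33332322 62.1981122  65.06290117] 0.2473127494105536
```

```bash
python3 -m creep '{"translation":[[-7.6,9.7,0],[-7.1,10.1,0],[-6.6,10.4,0],[-6.1,10.8,0],[-5.6,11,0],[0,0,0]],"yaw":[0,0,0,0,0,0]}'; python3 -m creep '{"translation":[[-5,11.3,0],[-4.4,11.5,0],[-3.8,11.8,0],[-3.3,11.9,0],[-1.5,6,0],[0,0,0],[0,0,0]],"yaw":[0,0,0,0,0,0,0]}'; python3 - <<'E'
from h import *
o=r.get_obs();print(o["q"].round(1))
c=r.read_camera("top");cv2.imwrite("pics/t8.png",c["pixels"][:,:,::-1])
E
```

```text
time_s: 19.3
ee_pos: [0.399, 0.0931, 0.3052]
tool_rot: [-175.2, 6.0, -21.5]
ft_force: [-0.4, -0.1, 0.3]
grip_width: 0.003
grasp_force: 0.0
time_s: 20.0
ee_pos: [0.3817, 0.1444, 0.305]
tool_rot: [-175.2, 6.1, -21.6]
ft_force: [0.8, 0.3, -0.1]
grip_width: 0.002
grasp_force: 0.0
[ 11.2  -3.5 100.6   7.3  85.4 122.2]
```

View pics/t8.png

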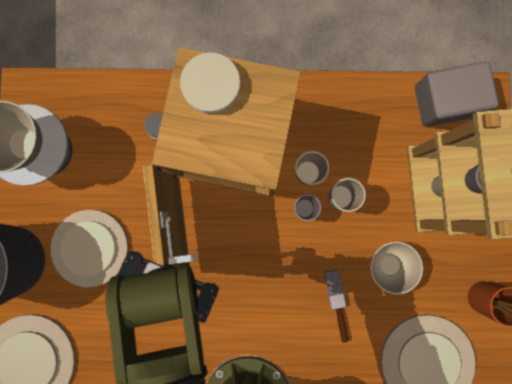

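The top view shows the door at about 70°, from hinge (150,168) to free end near (151,260), and the pots undisturbed. I'll back away from the door and lift clear.

```bash
python3 -m creep '{"translation":[[0,-5,0],[0,-8,0],[0,-2,15],[0,0,25],[0,0,25],[0,0,15],[0,0,0],[0,0,0]],"yaw":[0,0,0,0,0,0,0,0]}'; python3 - <<'E'
from h import *
c=r.read_camera("wrist");o=r.get_obs();print(o["ee_pos"],o["qvel"].round(2))
im=c["pixels"].copy();H=np.array([.623,.1988])
for th,col in((1.047,(255,0,0)),(1.21,(0,0,255))):
    a=np.radians(-101.1)-th;u=np.array([np.cos(a),np.sin(a)]);n=np.array([-u[1],u[0]])
    q=proj(c,[[*(H+l*u),.2996] for l in(.1,.15,.2,.266)]).astype(int);cv2.polylines(im,[q.reshape(-1,1,2)],False,col,2)
cv2.imwrite("pics/w9.png",im[:,:,::-1])
E
```

```text
time_s: 20.85
ee_pos: [0.3817, 0.1289, 0.3843]
tool_rot: [-175.3, 6.1, -21.6]
ft_force: [0.5, 0.2, -0.5]
grip_width: 0.007
grasp_force: 0.0
[0.3816013  0.12898212 0.38399636] [ 0.25  0.33  0.2   0.1  -0.01  0.2 ]
```

View pics/w9.png

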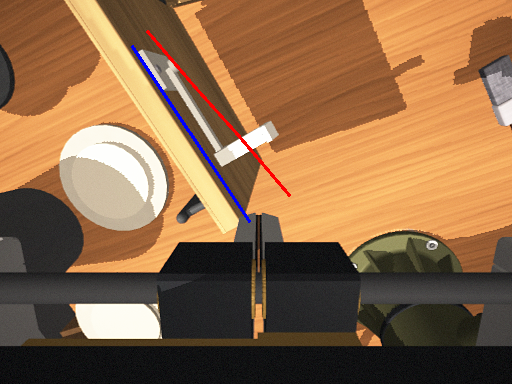

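The overlay shows the door's back top edge just beyond the blue 1.21 rad line and well past the red 60° line. The tool is above and clear of it, so I'm handing in.

```bash
python3 -c "
from rig import r
print(r.job_done())"
```

```text
the job is handed in; nothing more can be done
None
```

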